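# Put the yellow van away over the traverser

### The arm

A 6-joint arm with a two-finger parallel gripper is mounted at the origin on the work surface. World frame = base frame: x ahead of the robot, y to its left, z up, the work surface at z = 0. Lengths are in m, angles in rad, forces in N, time in s.
With the tool pointing down it reaches from about 0.425 to 1.125 m from the base axis. Payload 14.9 kg.
Tool frame: the origin (TCP) lies between the finger pads; the fingertips stand 11 mm ahead of it and the grasp point (between the pads) lies 8 mm behind it; x points along the fingers, y is the direction in which the jaws open and shut, and the axes are right-handed (so a half turn about x gives the same grasp; the last joint's range is limited). The gripper opens to 91 mm and grips with 3 to 60 N. Pads are 32 mm wide; open, the fingers measure 118 mm over their backs; the gripper's body (76 mm by 178 mm) begins 60 mm behind the grasp point.
Start: joints at [1.225, 0.379, 1.734, -0, 1.028, -0.033], TCP at [0.215, 0.666, 0.225] pointing down, gripper open.
Joint ranges: [-2.77, 2.77], [-0.74, 2.19], [0, 2.66], [-1.06, 4.2], [0.31, 2.87], [-3.08, 3.08]. Speed limits (rad/s): [1.89, 1.89, 2.39, 3.14, 3.14, 3.14].

### API

Orientations are given as a unit quaternion [x, y, z, w].
In Python, from cell import robot gives the robot as it stands.
- The arm moves only by the tool step_arm, never from a script. Its argument "commands" is a list of rows, each a list of 7 numbers: the shift along the tool's x, y, z in units of 25 mm (1.0 is 25 mm), then the turn, a rotation vector about the tool's x, y, z in units of 6 degrees (1.0 is 6 degrees), then the opening, from 0 (shut) to 1 (fully open). A call has 1 to 20 rows; each row is the pose to reach, as a shift and turn from the pose commanded when the call began, along the tool's axes at that moment; what a row does not reach only later rows make up. A row lasts 1/12 s, in which the tool goes at most 41.7 mm and 7.16 degrees, less where a joint would pass 70% of its speed; a pose out of reach is approached as far as the arm can. A call with a gripper value outside its range is refused whole. The fingers move at their own pace and stop on an object; "newtons" is the grip in N (left out, the last holds). Time passes only in rows, so rows that repeat a pose let the fingers close. It gives the time, the measured TCP pose, the force and the opening at its end, in the units of the state.
- robot.get_obs(): the state, without advancing time (a new reading comes with each control period).
- robot.capture(name): name is "scene" or "side" or "wrist"; returns a dict with "img" (420x560x3 uint8, red, green, blue), "mtx" (3x3 intrinsics, pixels), "distortion" ([k1, k2, p1, p2, k3] as OpenCV has them; the pictures are not rectified), "R" (3x3) and "t" (3): a world point X has camera coordinates R X + t. Camera axes: x right, y down, z forward; pixel columns grow to the right and rows downward; lengths in m; the calibration is good to about 2 mm. A picture is of the moment at which its call begins. There is no depth.
- robot.hand_in(): hands the job in, once; it reports no verdict.
The state is a dict: "time": time; "qpos": joint angles; "qvel": joint speeds; "joint_torque": joint torques, N m; "eef_pos": TCP position; "orientation": TCP orientation; "wrist_force": force on the tool from outside, world axes, zero at the start; "wrist_torque": the same for the moment, N m; "width": finger opening in m.
Only numpy, scipy, OpenCV 4.12 (cv2) and the standard library are available. Lean on these libraries where they do the work, as an engineer would, in place of code of your own. Each camera call takes 0.05 s, during which the arm holds its last target. There are 200 camera calls.

### The job

Put the yellow goods van away on the empty siding, the one that ends in the green buffer stop, by way of the sliding traverser: stand the van on the traverser's track with all its wheels properly between and on the rails, slide the traverser until its track is in line with the green siding, and roll the van (do not lift it) off the traverser onto the siding until its buffers touch the green stop. Leave the traverser lined up there, let go of everything, and leave the two parked vans and the other things on the table where they are.

Things in the scene. Friction and masses are not known exactly. Their poses are not given: they have to be found in the camera images.
- layout: Fixed model railway board, 380 (x) by 320 mm (y). Origin on the table under the middle of the traverser's travel; x runs along the tracks to the buffer stops, y left across them. Pit at x -145 to 69 mm; beyond it a green board, top 30 mm up, with sidings at y -100, 0, 100 mm. All rail tops are 36 mm up. Siding rails begin at x 69 mm with flared ends that guide in wheels up to 5 mm off line
- traverser (a joint): Sideways position of the traverser in metres along the layout's y axis: 0 is the middle siding, +0.1 the left one, -0.1 the right one; end stops at -0.112 and 0.112. It slides with about 2.5 N of friction and stays where it is left; there is no detent
- deck_center (a point): Middle of the traverser's track at rail-top height (36 mm above the table), with the layout's axes. Grey deck 132 mm long (x), 74 mm wide, two rails along x, 32 mm apart inside, 6 mm high. It is in line with a siding when this point has the same layout y as the siding's stop
- traverser_handle (a point): The traverser's upright orange handle, a post 20 mm (x) by 14 mm (y), from 30 to 111 mm above the table, 112 mm behind (layout -x of) the deck's middle; this point is on its axis, 92 mm above the table. Grip it across its 14 mm from above
- green_stop (a point): Fixed green buffer stop of the empty siding, which can be any of the three: middle of the face that the van's buffers touch, on the siding's centre line, 60.5 mm above the table, with the layout's axes (x points away from the van). The stop's top is 104.5 mm above the table
- red_stop (a point): Same point of one red buffer stop, whose siding is taken by the blue van
- red2_stop (a point): Same point of the other red buffer stop, whose siding is taken by the brown van
- van_center (a point): Centre (half-way up) of the yellow goods van: 120 mm long over buffers (x, ends alike), 56 mm wide (y), 85 mm high, 0.3 to 0.5 kg. Its box body, 104 mm long, reaches from 8.5 mm below to 42.5 mm above this point; buffers, 11 mm thick, stick out 8 mm at each end, 14.5 mm below it. This point is 42.5 mm up on the table, 75 mm up on the rails
- blue_van_center (a point): Centre of the parked blue van of the same size; leave it alone
- brown_van_center (a point): Centre of the parked brown van of the same size; leave it alone
- mug: Blue mug on the right, 80 mm wide, 92 mm high, origin under its middle; leave it alone
- screwdriver: Screwdriver lying on the left, 170 mm long; leave it alone
- carton: Red wagon carton, 75 by 150 by 70 mm high, on the left, origin under its middle; leave it alone
- controller: Grey train controller, 130 by 100 by 60 mm with a black knob, on the right, origin under its middle; leave it alone
- parts_tray: Blue divided parts tray, 110 by 160 by 40 mm, on the right, origin under its middle; leave it alone
- van: The same yellow van; origin at the lowest point of its wheels (32.5 mm above the table when on the rails), under its middle. Two free-rolling axles 60 mm apart along x; about 0.6 N rolls it along and it soon stops by itself. Wheel flanges reach 3.5 mm below the rail tops and run between the rails with 3.5 mm to spare each side

How it is judged:
On the way:
1. the van stands on the traverser's rails and the traverser is still, in line with the green siding (y of deck_center in the frame of green_stop between -0.004 and 0.004 m and velocity of joint traverser between -0.005 and 0.005 m/s and x of van_center in the frame of deck_center between -0.025 and 0.025 m and y of van_center in the frame of deck_center between -0.005 and 0.005 m and height (world z) of van_center between 0.0725 and 0.077 m and angle between van_center's own z axis and vertical below 0.05 rad and angle between the x axis of van_center and the x axis of deck_center, either way round below 0.12 rad), for 0.3 s.
At the end, for the whole second after the job is handed in: The yellow van is at rest and upright with its wheels on the green siding's rails (within 5 mm of its centre line, centre 72.5 to 77 mm up, within 0.12 rad of the track), its buffers under 8 mm from the green stop, and the traverser in line with that siding within 5 mm (x of van_center in the frame of green_stop between -0.068 and -0.055 m and y of van_center in the frame of green_stop between -0.005 and 0.005 m and height (world z) of van_center between 0.0725 and 0.077 m and angle between van_center's own z axis and vertical below 0.05 rad and angle between the x axis of van_center and the x axis of green_stop, either way round below 0.12 rad and linear speed of van below 0.02 m/s and y of deck_center in the frame of green_stop between -0.005 and 0.005 m); the robot touches nothing.
It fails at once if the van is lifted over the siding tracks (12 mm or more off the rails, its centre beyond 90 mm ahead of the traverser's middle) instead of being rolled (x of van_center in the frame of layout above 0.09 m and y of van_center in the frame of layout between -0.14 and 0.14 m and height (world z) of van_center above 0.087 m).
It fails at once if a parked van is shifted by more than 12 mm (distance of any of blue_van_center, brown_van_center from where it was at the start of the episode above 0.012 m).
It fails at once if another thing on the table is shifted by more than 25 mm (distance of any of mug, screwdriver, carton, controller, parts_tray from where it was at the start of the episode above 0.025 m).
It also fails if it takes over 69 s, if anything falls off the work surface, if the arm or the gripper's body presses on something with over 40 N, if the wrist force passes 120 N, or if a joint passes its speed limit or range.

## Working session

There is one attempt and no reset: what is moved stays moved. The work goes in short steps, Python scripts to look and compute and a tool call to move; the robot and the scene stay as the last step left them, time stands still between calls to the robot, and variables do not carry over. Pictures are saved under pics/ and viewed, about 8 in all and at most 12, crops included, and the job is handed in when it is done.

Besides the shell and the picture viewer there is one more tool, called after "Call:" by a JSON object that holds its "name" and its "arguments", one argument or row to a line. step_arm: Moves the arm, as the interface text tells. Its arguments: {"type":"object","properties":{"commands":{"type":"array"},"newtons":{"type":"number"}},"required":["commands"]}

```bash
ls; mkdir -p pics; cat > h.py <<'E'
import numpy as np, cv2
from cell import robot
def snap(n,f):
    c=robot.capture(n); cv2.imwrite(f'pics/{f}.png',cv2.cvtColor(c['img'],cv2.COLOR_RGB2BGR))
    np.savez(f'pics/{f}.npz',**{k:np.array(v) for k,v in c.items()}); return c
def load(f): return dict(np.load(f'pics/{f}.npz'))
def px2w(c,uv,z):
    uv=np.array(uv,float).reshape(-1,1,2)
    n=cv2.undistortPoints(uv,c['mtx'],c['distortion']).reshape(-1,2)
    d=np.c_[n,np.ones(len(n))]@c['R']; o=-c['R'].T@c['t']
    z=np.broadcast_to(np.array(z,float),(len(n),))
    return o+d*((z-o[2])/d[:,2])[:,None]
def w2px(c,X):
    return cv2.projectPoints(np.array(X,float).reshape(-1,1,3),cv2.Rodrigues(c['R'])[0],c['t'],c['mtx'],c['distortion'])[0].reshape(-1,2)
E
python3 - <<'E'
from h import *
a=snap('scene','s0');b=snap('side','d0');c=snap('wrist','w0')
for x in (a,b,c): print(-x['R'].T@x['t'])
print(robot.get_obs())
E
```

```text
pics
[ 1.09948318 -0.43928089  1.02837286]
[ 0.48268011 -1.17019496  0.94770698]
[0.15147964 0.68568065 0.38453639]
{'time': 0.15, 'qpos': array([ 1.22468498e+00,  3.79296271e-01,  1.73463633e+00,  1.24794425e-06,
        1.02853155e+00, -3.33021435e-02]), 'qvel': array([ 0.0010193 , -0.00031557, -0.00115292,  0.00051783, -0.00043025,
        0.00093707]), 'joint_torque': array([ 1.71148891e-03, -7.64108562e+01, -4.34653294e+01,  6.51330594e-02,
        4.09997825e-02,  1.23788659e-06]), 'eef_pos': array([0.21531897, 0.66575013, 0.22443832]), 'orientation': array([ 0.1098421 ,  0.69853401, -0.11044714,  0.69841706]), 'wrist_force': array([ 0.19101373, -0.33452642, -0.12009607]), 'wrist_torque': array([-0.04260693, -0.01067639,  0.03199487]), 'width': 0.09119012084722822}
```

```bash
python3 -c "
import cv2
a=cv2.imread('pics/s0.png');cv2.imwrite('pics/s0b.png',cv2.resize(a,(800,600),interpolation=cv2.INTER_CUBIC))
a=cv2.imread('pics/d0.png');cv2.imwrite('pics/d0b.png',cv2.resize(a,(800,600),interpolation=cv2.INTER_CUBIC))"
```

```text
(no output)
```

View pics/s0b.png

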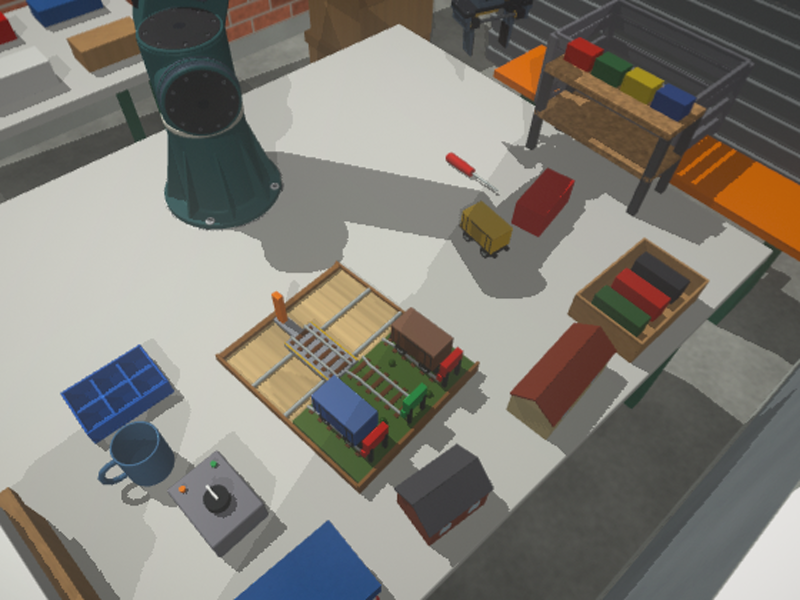

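View pics/d0b.png

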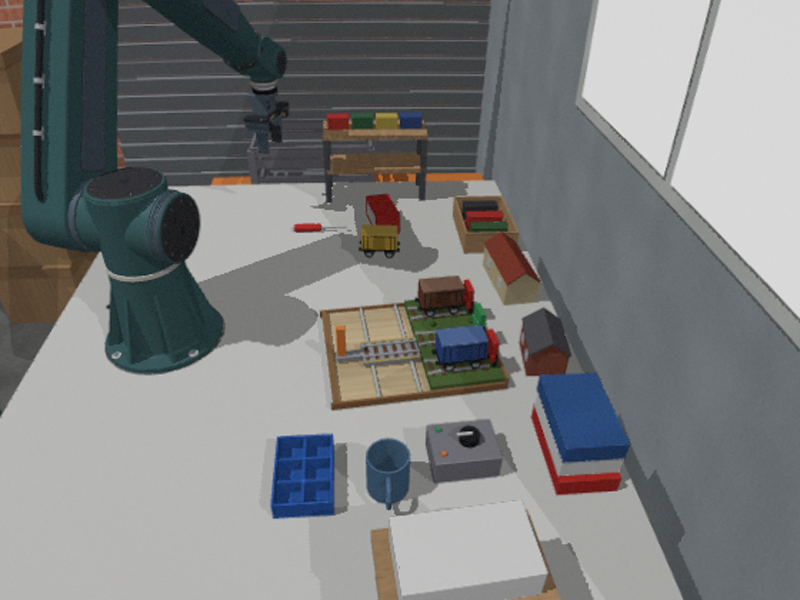

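Green stop is on the middle siding (scene ~(413,400) in the 800 px view), traverser slightly off it; van at ~(486,228), carton to its right. I'll enlarge for measuring.

```bash
python3 - <<'E'
import cv2,numpy as np
s=cv2.imread('pics/s0.png');d=cv2.imread('pics/d0.png')
def cr(im,x,y,w,h,k): return cv2.resize(im[y:y+h,x:x+w],None,fx=k,fy=k,interpolation=cv2.INTER_CUBIC)
A=cr(s,150,180,190,168,4)  # 760x? too tall
o=np.zeros((600,800,3),np.uint8)
A=cr(s,150,180,190,168,2.8);o[:A.shape[0],:A.shape[1]]=A
B=cr(s,315,135,50,50,5);o[:250,540:790]=B
C=cr(d,245,150,50,35,5);o[255:430,540:790]=C
cv2.imwrite('pics/z0.png',o)
E
```

```text
(no output)
```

View pics/z0.png

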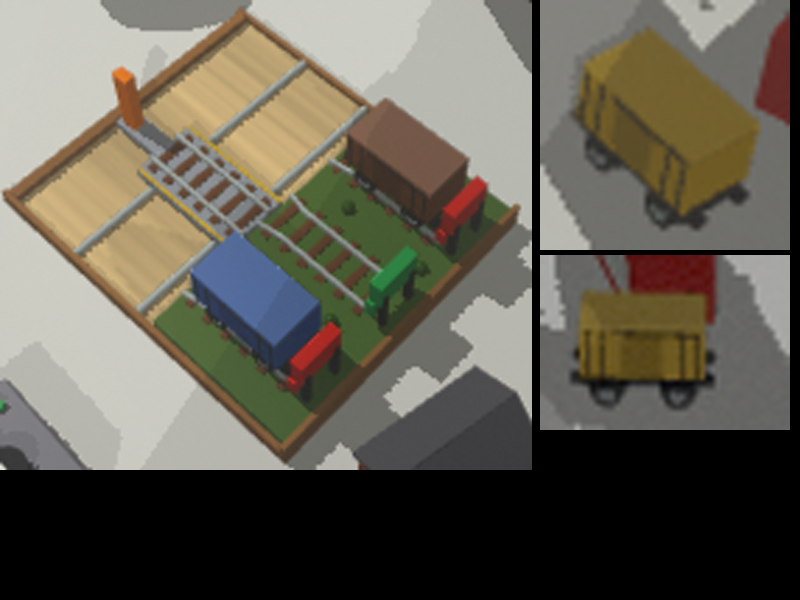

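```bash
cat > fit.py <<'E'
from h import *
from scipy.optimize import least_squares
c=load('s0')
q=lambda L:np.array(L,float)/2.8+[150,180]
pts=q([(245,10),(5,195),(285,452),(520,208),(178,133),(283,205),(140,173),(230,240)])
def X(p):
    x,y,a,t,h,x0=p
    P=np.array([[x0,.16,h],[x0,-.16,h],[x0+.38,-.16,h],[x0+.38,.16,h],[-.066,.037+t,.03],[.066,.037+t,.03],[-.066,t-.037,.03],[.066,t-.037,.03]])
    R=np.array([[np.cos(a),-np.sin(a)],[np.sin(a),np.cos(a)]])
    P[:,:2]=P[:,:2]@R.T+[x,y]; return P
r=least_squares(lambda p:(w2px(c,X(p))-pts).ravel(),[.7,.1,0,-.0,.03,-.155],loss='soft_l1')
print(r.x.round(4),np.round(r.fun,1))
v=(np.array([(583,62),(648,30),(758,125),(690,165)],float)-[540,0])/5+[315,135]
print(px2w(c,v,.083).round(4))
h=q([(125,75)]);print('handle',px2w(c,h,.111))
print('blue roof, brown roof',px2w(c,q([(192,265),(240,235),(320,310),(348,148),(385,100),(467,158)]),.115).round(3))
E
python3 fit.py
python3 - <<'E'
from h import *
w=load('w0');o=robot.get_obs()
from scipy.spatial.transform import Rotation as R
T=R.from_quat(o['orientation']).as_matrix();print(T.round(3))
C=-w['R'].T@w['t'];print('cam in tool',T.T@(C-o['eef_pos']),'\n',(w['R']@T).round(3))
E
```

```text
[ 0.5543 -0.1018  0.1123 -0.018   0.0447 -0.134 ] [-1.6 -0.6  0.4 -1.   1.5  0.3 -0.7  1.4  4.5 -1.6  0.1 -0.5 -1.3  0.2
 -0.2  4.5]
[[0.4948 0.3255 0.083 ]
 [0.5017 0.378  0.083 ]
 [0.6039 0.3688 0.083 ]
 [0.5993 0.312  0.083 ]]
handle [[ 0.44381974 -0.12855359  0.111     ]]
blue roof, brown roof [[ 0.655 -0.206  0.115]
 [ 0.659 -0.156  0.115]
 [ 0.76  -0.15   0.115]
 [ 0.652 -0.023  0.115]
 [ 0.634  0.041  0.115]
 [ 0.732  0.053  0.115]]
[[-0.     0.308  0.951]
 [-0.001  0.951 -0.308]
 [-1.    -0.001 -0.   ]]
cam in tool [-0.1600954  -0.00082159 -0.06687948] 
 [[-0.001  1.    -0.   ]
 [-0.241  0.     0.97 ]
 [ 0.97   0.001  0.241]]
```

View pics/w0.png

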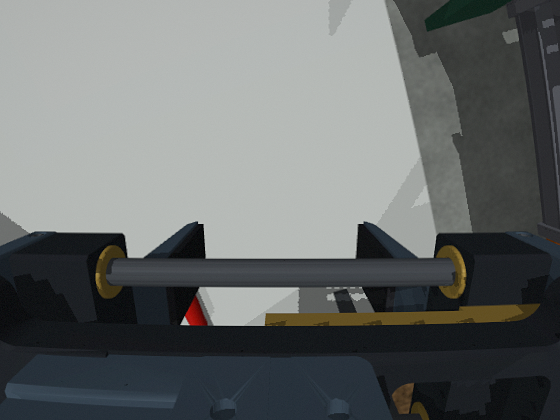

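Call:
{"name": "step_arm", "arguments": {
  "commands": [
    [-3, -6.8, 21.3, -2, 0, 0, 1],
    [-3, -6.8, 21.3, -2, 0, 0, 1],
    [-3, -6.8, 21.3, -2, 0, 0, 1],
    [-3, -6.8, 21.3, -2, 0, 0, 1],
    [-3, -6.8, 21.3, -2, 0, 0, 1],
    [-3, -6.8, 21.3, -2, 0, 0, 1],
    [-3, -6.8, 21.3, -2, 0, 0, 1],
    [-3, -6.8, 21.3, -2, 0, 0, 1],
    [-3, -6.8, 21.3, -2, 0, 0, 1],
    [-3, -6.8, 21.3, -2, 0, 0, 1],
    [-3, -6.8, 21.3, -2, 0, 0, 1],
    [-3, -6.8, 21.3, -2, 0, 0, 1],
    [-3, -6.8, 21.3, -2, 0, 0, 1],
    [-3, -6.8, 21.3, -2, 0, 0, 1],
    [-3, -6.8, 21.3, -2, 0, 0, 1],
    [-3, -6.8, 21.3, -2, 0, 0, 1],
    [-3, -6.8, 21.3, -2, 0, 0, 1]
  ]
}}

```text
time: 1.57
eef_pos: [0.6691, 0.3406, 0.2994]
orientation: [0.036, 0.706, -0.037, 0.706]
wrist_force: [-0.4, 0.9, -0.1]
width: 0.0911
```

```bash
python3 -c "
from h import *
snap('wrist','w1')"
```

```text
(no output)
```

View pics/w1.png

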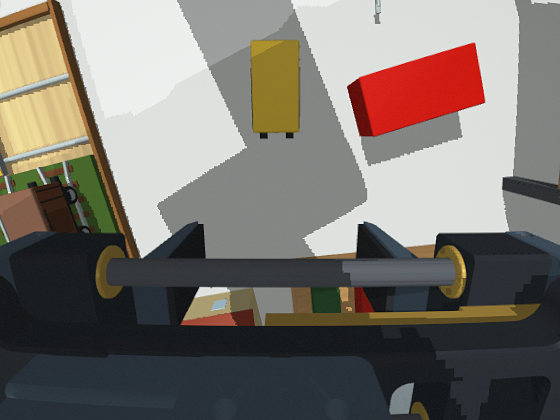

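Van roof corners at about (251,41),(299,40),(299,132),(252,132); carton's near edge at (347,87)–(373,136).

```bash
python3 - <<'E'
from h import *
c=load('w1')
hsv=cv2.cvtColor(c['img'],cv2.COLOR_RGB2HSV)
m=cv2.inRange(hsv,(18,120,60),(32,255,255));m[:,:200]=0;m[145:]=0
n,l,st,ce=cv2.connectedComponentsWithStats(m);i=1+st[1:,4].argmax()
ct=cv2.findContours((l==i).astype(np.uint8),0,2)[0][0];print(st[i],cv2.boxPoints(cv2.minAreaRect(ct)))
P=px2w(c,[(251,40.5),(299.5,40),(299.5,132),(252,132)],.084);print(P.round(4),P.mean(0))
print(np.linalg.norm(np.diff(P,axis=0),axis=1))
print('carton top',px2w(c,[(347,87),(475,43),(485,102)],.07).round(3), 'base',px2w(c,[(373,136)],.07).round(3))
P=px2w(c,[(50,0),(128,233)],.04);print(P, np.arctan2(*(P[1]-P[0])[1::-1]))
o=robot.get_obs();print(o['eef_pos'])
# layout, fit also stops
E
```

```text
[ 251   40   48   93 4355] [[251.  40.]
 [298.  40.]
 [298. 132.]
 [251. 132.]]
[[0.4945 0.3243 0.084 ]
 [0.4997 0.3796 0.084 ]
 [0.6028 0.3702 0.084 ]
 [0.5968 0.3131 0.084 ]] [0.54845319 0.34680095 0.084     ]
[0.05554087 0.10344373 0.05744209]
carton top [[0.555 0.434 0.07 ]
 [0.516 0.595 0.07 ]
 [0.587 0.609 0.07 ]] base [[0.617 0.463 0.07 ]]
[[0.39615687 0.06605219 0.04      ]
 [0.71999844 0.10759348 0.04      ]] 0.1275798420271023
[0.66884842 0.34099966 0.29947801]
```

Call:
{"name": "step_arm", "arguments": {
  "commands": [
    [3, -0.26, -4.84, 0, 0, 0, 1],
    [4, -0.26, -4.84, 0, 0, 0, 1],
    [5, -0.26, -4.84, 0, 0, 0, 1],
    [6, -0.26, -4.84, 0, 0, 0, 1],
    [6, -0.26, -4.84, 0, 0, 0, 1],
    [7, -0.26, -4.84, 0, 0, 0, 1],
    [8, -0.26, -4.84, 0, 0, 0, 1],
    [9, -0.26, -4.84, 0, 0, 0, 1],
    [9.9, -0.26, -4.84, 0, 0, 0, 1],
    [9.9, -0.26, -4.84, 0, 0, 0, 1],
    [9.9, -0.26, -4.84, 0, 0, 0, 0.4],
    [9.9, -0.26, -4.84, 0, 0, 0, 0.4],
    [9.9, -0.26, -4.84, 0, 0, 0, 0.4],
    [9.9, -0.26, -4.84, 0, 0, 0, 0.4],
    [9.9, -0.26, -4.84, 0, 0, 0, 0.4],
    [9.9, -0.26, -4.84, 0, 0, 0, 0.4],
    [9.9, -0.26, -4.84, 0, 0, 0, 0.4]
  ],
  "newtons": 25
}}

```text
time: 3.03
eef_pos: [0.5492, 0.3466, 0.0532]
orientation: [0.037, 0.706, -0.036, 0.706]
wrist_force: [-0.5, -1.9, 6.1]
width: 0.056
```

Call:
{"name": "step_arm", "arguments": {
  "commands": [
    [-0.8, 0, 0, 0, 0, 0, 0.4],
    [-2, 0, 0, 0, 0, 0, 0.4],
    [-3.2, 0, 0, 0, 0, 0, 0.4],
    [-4.5, 0, 0, 0, 0, 0, 0.4],
    [-6, -0.5, 0, 0, 0, 0, 0.4],
    [-7.4, -1.2, 0.2, -0.3, 0, 0, 0.4],
    [-8.8, -2.2, 0.5, -0.6, 0, 0, 0.4],
    [-10, -3.4, 0.9, -0.9, 0, 0, 0.4],
    [-11, -4.6, 1.2, -1.2, 0, 0, 0.4],
    [-12, -6, 1.6, -1.5, 0, 0, 0.4],
    [-12, -7.5, 2, -1.8, 0, 0, 0.4],
    [-12, -9, 2.4, -2.1, 0, 0, 0.4],
    [-12, -10.5, 2.8, -2.1, 0, 0, 0.4],
    [-12, -12, 3.2, -2.1, 0, 0, 0.4],
    [-12, -13.3, 3.5, -2.1, 0, 0, 0.4],
    [-12, -14.3, 3.8, -2.1, 0, 0, 0.4],
    [-12, -15, 3.9, -2.1, 0, 0, 0.4],
    [-12, -15, 3.9, -2.1, 0, 0, 0.4],
    [-12, -15, 3.9, -2.1, 0, 0, 0.4]
  ]
}}

```text
time: 4.62
eef_pos: [0.6067, -0.0375, 0.3521]
orientation: [-0.04, 0.706, 0.041, 0.706]
wrist_force: [0.9, 0.6, -1.9]
width: 0.056
```

```bash
python3 -c "
from h import *
c=snap('wrist','w2')
a=cv2.imread('pics/w2.png');cv2.imwrite('pics/w2b.png',cv2.resize(a[0:270,0:400],None,fx=2,fy=2,interpolation=cv2.INTER_CUBIC))
print(robot.get_obs()['width'],robot.get_obs()['wrist_force'])"
```

```text
0.05621444127292225 [ 0.30457163  0.36780629 -3.29266983]
```

View pics/w2b.png

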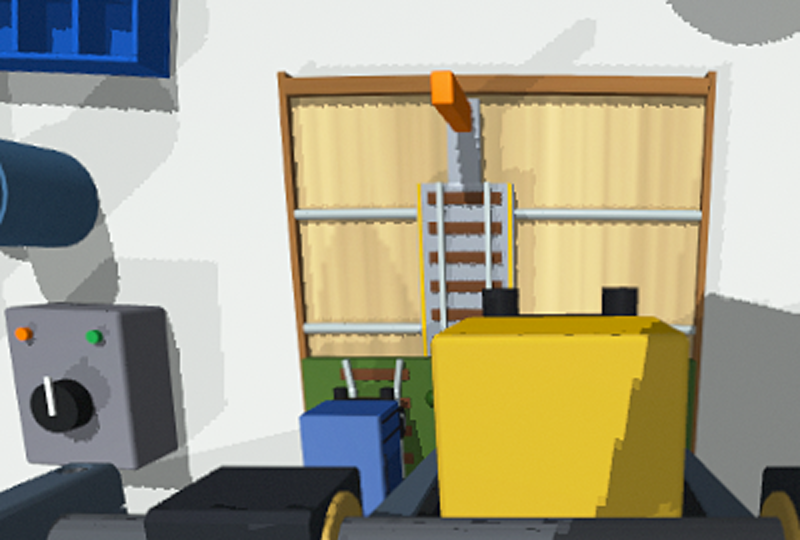

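Deck back corners at (421,185)/(512,185) (2× view), green board edge at row 357, right-siding rail starts (347,362)/(400,362), handle top at about (443,72); layout is square with the tool.

```bash
python3 - <<'E'
from h import *
c=load('w2'); a=.1146
u=np.array([np.cos(a),np.sin(a)]);v=np.array([-u[1],u[0]])
def L(n,pts,z):
    P=px2w(c,np.array(pts,float)/2,z)[:,:2]
    print(n,P.round(4).tolist(),'| along',(P@u).round(4),'across',(P@v).round(4))
L('deck back',[(421,185),(512,185)],.03)
L('deck edges',[(420,185),(426,352),(512,185),(516,288)],.03)
L('rails',[(439,190),(443,340),(487,190),(490,286)],.036)
L('board edge',[(303,357),(425,357)],.03)
L('siding rails',[(347,362),(400,362)],.036)
L('rimback',[(280,74),(716,73)],.04)
L('rimback top inner',[(290,96),(706,96)],.04)
L('handle top',[(432,72),(453,72),(434,103),(470,130)],.111)
L('handle base',[(448,130),(470,130)],.03)
E
```

```text
deck back [[0.4909, -0.1579], [0.4835, -0.0892]] | along [0.4697 0.4701] across [-0.2131 -0.1439]
deck edges [[0.491, -0.1587], [0.618, -0.1454], [0.4835, -0.0892], [0.5597, -0.0785]] | along [0.4697 0.5973 0.4701 0.547 ] across [-0.2138 -0.2151 -0.1439 -0.142 ]
rails [[0.4937, -0.1428], [0.606, -0.1314], [0.4898, -0.1069], [0.5602, -0.0982]] | along [0.4742 0.587  0.4744 0.5453] across [-0.1983 -0.1998 -0.1622 -0.1616]
board edge [[0.6331, -0.2452], [0.6221, -0.146]] | along [0.6009 0.6013] across [-0.316  -0.2162]
siding rails [[0.6321, -0.207], [0.6273, -0.1644]] | along [0.6043 0.6044] across [-0.2779 -0.2351]
rimback [[0.4245, -0.2645], [0.3898, 0.0498]] | along [0.3914 0.3929] across [-0.3114  0.0049]
rimback top inner [[0.439, -0.2565], [0.4062, 0.045]] | along [0.4068 0.4087] across [-0.305  -0.0017]
handle top [[0.4321, -0.1374], [0.4308, -0.1246], [0.4499, -0.1347], [0.4633, -0.1112]] | along [0.4135 0.4137 0.4315 0.4475] across [-0.1859 -0.173  -0.1853 -0.1634]
handle base [[0.4495, -0.1407], [0.4478, -0.1243]] | along [0.4305 0.4306] across [-0.1911 -0.1747]
```

```bash
python3 - <<'E'
import cv2,numpy as np
a=cv2.imread('pics/w2.png')[25:185,140:270]
cv2.imwrite('pics/w2c.png',cv2.resize(a,None,fx=3.7,fy=3.7,interpolation=cv2.INTER_CUBIC))
E
```

```text
(no output)
```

View pics/w2c.png

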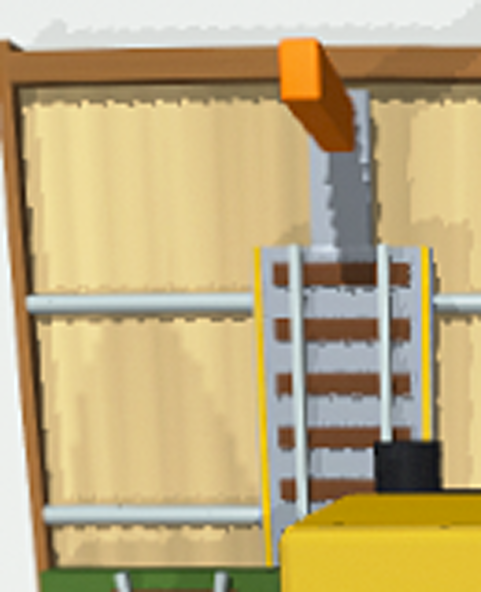

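```bash
python3 - <<'E'
from h import *
c=load('w2'); a=.1146
u=np.array([np.cos(a),np.sin(a)]);v=np.array([-u[1],u[0]])
T=np.array([.6067,-.0375]);print('TCP',T@u,T@v)
# van center = TCP z -.0532+.0425 ; body end
zc=.3521-.0532+.0425
print(w2px(c,[[*(T-u*.052+s*v*.028),zc+h] for h in(.0425,.036) for s in(-1,1)])*2)
print(w2px(c,[[*(T-u*.06+s*v*.02),zc-.0145+.0055] for s in(-1,0,1)])*2)
def L(n,pts,z):
    P=px2w(c,np.array(pts,float)/3.7+[140,25],z)[:,:2]; print(n,(P@u).round(4),(P@v).round(4))
L('deck',[(254,248),(434,248),(272,560),(433,430)],.03)
L('rail',[(295,248),(384,248),(303,530),(386,430)],.036)
L('siding',[(122,575),(221,575)],.036)
L('pit rim inside corners',[(18,86)],.03)
E
```

```text
TCP 0.598432314604468 -0.10662975587114076
[[433.0884368  340.71903548]
 [696.12393688 340.85781527]
 [439.01435568 337.26752147]
 [689.76235818 337.40115143]]
[[494.98149466 292.51958359]
 [563.36704317 292.46404778]
 [631.72127754 292.60598187]]
deck [0.469  0.4694 0.5978 0.5427] [-0.2158 -0.1419 -0.2143 -0.1434]
rail [0.4699 0.4701 0.5842 0.5425] [-0.1978 -0.1617 -0.1991 -0.1626]
siding [0.6033 0.6034] [-0.2787 -0.2354]
pit rim inside corners [0.4045] [-0.3094]
```

Call:
{"name": "step_arm", "arguments": {
  "commands": [
    [0, -0.8, -0.7, 0, 0, 0, 0.4],
    [0, -1.8, -1.6, 0, 0, 0, 0.4],
    [1, -2.6, -2.3, 0, 0, 0, 0.4],
    [2.2, -2.92, -2.58, 0, 0, 0, 0.4],
    [3.6, -2.92, -2.58, 0, 0, 0, 0.4],
    [5, -2.92, -2.58, 0, 0, 0, 0.4],
    [6.4, -2.92, -2.58, 0, 0, 0, 0.4],
    [7.6, -2.92, -2.58, 0, 0, 0, 0.4],
    [8.6, -2.92, -2.58, 0, 0, 0, 0.4],
    [9.3, -2.92, -2.58, 0, 0, 0, 0.4],
    [9.8, -2.92, -2.58, 0, 0, 0, 0.4],
    [10.1, -2.92, -2.58, 0, 0, 0, 0.4],
    [10.3, -2.92, -2.58, 0, 0, 0, 0.4],
    [10.4, -2.92, -2.58, 0, 0, 0, 0.4],
    [10.4, -2.92, -2.58, 0, 0, 0, 0.4]
  ]
}}

```text
time: 5.92
eef_pos: [0.5518, -0.1166, 0.0928]
orientation: [-0.041, 0.706, 0.041, 0.706]
wrist_force: [-0.0, -0.1, -2.6]
width: 0.056
```

```bash
python3 - <<'E'
from h import *
w=snap('wrist','w3');s=snap('scene','s3');d=snap('side','d3')
o=np.zeros((600,800,3),np.uint8)
def cr(im,x,y,wd,ht,k): return cv2.resize(im[y:y+ht,x:x+wd],None,fx=k,fy=k,interpolation=cv2.INTER_CUBIC)
a=cr(w['img'],100,0,360,270,1.1);o[:297,:396]=a
b=cr(s['img'],170,170,120,90,3.3);o[:297,400:796]=b
e=cr(d['img'],225,205,120,85,3.5);o[300:300+297,:420]=e[:297]
cv2.imwrite('pics/z3.png',o[:,:,::-1])
print(robot.get_obs()['eef_pos'],robot.get_obs()['wrist_force'])
E
```

```text
[ 0.55200391 -0.11675455  0.09329089] [-1.00260277 -1.00539833 -1.86138214]
```

View pics/z3.png

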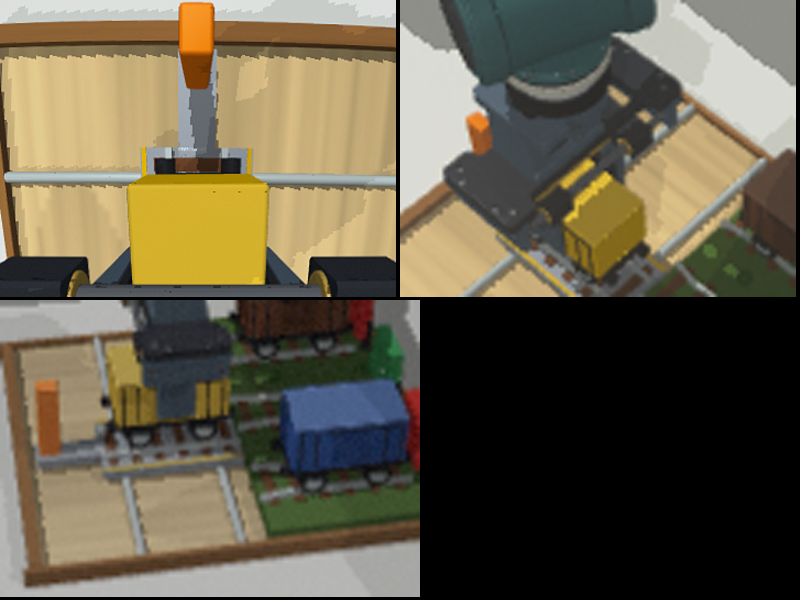

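```bash
python3 - <<'E'
from h import *
c=load('w3'); a=.1146
u=np.array([np.cos(a),np.sin(a)]);v=np.array([-u[1],u[0]])
img=c['img'].astype(int)
for r in (137,140,143,146,149):
    print(r,''.join('Y' if p[0]-p[2]>110 and p[0]<235 and p[1]>120 and p[2]<60 else('w' if p.min()>185 else ('b' if p[0]-p[2]>35 else ('g' if p.max()-p.min()<30 and p.min()>90 else '.'))) for p in img[r,222:340]))
E
```

```text
137 bbbbbgbYYYY.gggggggggggggggggwwgwg.ggggggggggggggggggggggggggggggg.............ggggggggggggggggggggggg.YYYYb.bbbbbbbbb
140 bbbbbggYYYY.gggggggggggggggggwggwg..gggggggggggggggggggggg...................ggggggggggggggggggggggggggYYYY..bbbbbbbbb
143 bbbbbbgYYYYggggggg.gg.g....ggggggg...gggggggggggggggg.g.......................g.ggggg.........ggggggggbYYYbgbbbbbbbbbb
146 bbbbbb.YYYYgggggggb..................bbbbbbbbbbbbbbbbbbbbb....b.............bbb..................gggggbYYYb.bbbbbbbbbb
149 bbbbbb.YYYYbggggggb...................bbbbbbbbbbbbbbbbbbb...................bbb..................gggggbYYYbgbbbbbbbbbb
```

```bash
python3 - <<'E'
from h import *
c=load('w3'); a=.1146
u=np.array([np.cos(a),np.sin(a)]);v=np.array([-u[1],u[0]])
img=c['img'].astype(int)
for r in (137,140,146,149):
    p=img[r]; y=[i for i in range(222,340) if p[i,0]-p[i,2]>110 and 120<p[i,1] and p[i,0]<235 and p[i,2]<60]
    l=np.mean([i for i in y if i<280]);R=np.mean([i for i in y if i>280])
    d=[i for i in range(236,322) if p[i].max()<60]
    P=px2w(c,[(l,r),(R,r)],.03)[:,:2]; print(r,l,R,(P@v).round(4),(P@v).mean().round(4),'dark',d[:1],d[-1:])
    if d:
        B=px2w(c,[(d[0]-.5,r),(d[-1]+.5,r)],.0928-.0107-.0145)[:,:2];print('buf',(B@v).round(4),(B@v).mean())
T=np.array([.552,-.1167]);print('TCP',T@u,T@v)
E
```

```text
137 230.5 326.5 [-0.2158 -0.1466] -0.1812 dark [] []
140 230.5 326.5 [-0.2158 -0.1465] -0.1812 dark [] []
146 230.5 326.0 [-0.216  -0.1467] -0.1813 dark [241] [318]
buf [-0.2039 -0.1569] -0.1803679208403352
149 230.5 326.0 [-0.2161 -0.1466] -0.1813 dark [241] [318]
buf [-0.2039 -0.1568] -0.18036450061431714
TCP 0.5350346473442855 -0.17905534379396804
```

Call:
{"name": "step_arm", "arguments": {
  "commands": [
    [0.08, -0.03, 0, 0, 0, 0, 0.4],
    [0.16, -0.03, 0, 0, 0, 0, 0.4],
    [0.22, -0.03, 0, 0, 0, 0, 0.4],
    [0.28, -0.03, 0, 0, 0, 0, 0.4],
    [0.32, -0.03, 0, 0, 0, 0, 0.4],
    [0.32, -0.03, 0, 0, 0, 0, 0.4]
  ]
}}

```text
time: 6.57
eef_pos: [0.5529, -0.1176, 0.0856]
orientation: [-0.041, 0.705, 0.041, 0.707]
wrist_force: [-0.1, 1.3, 13.1]
width: 0.0556
```

Call:
{"name": "step_arm", "arguments": {
  "commands": [
    [-0.03, 0, 0, 0, 0, 0, 0.4],
    [-0.03, 0, 0, 0, 0, 0, 0.7],
    [-0.03, 0, 0, 0, 0, 0, 1],
    [-0.03, 0, 0, 0, 0, 0, 1],
    [-0.03, 0, 0, 0, 0, 0, 1],
    [-0.03, 0, 0, 0, 0, 0, 1],
    [-0.8, 0, 0, 0, 0, 0, 1],
    [-2, 0, 0, 0, 0, 0, 1],
    [-3.5, 0, 0.5, 0, 0, 0, 1],
    [-5, 0, 1.5, 0, 0, 0, 1],
    [-6.5, 0, 3, 0, 0, 0, 1],
    [-7.5, 0, 4.5, 0, 0, 0, 1],
    [-8, 0, 5.5, 0, 0, 0, 1],
    [-8, 0, 6, 0, 0, 0, 1],
    [-8, 0, 6, 0, 0, 0, 1],
    [-8, 0, 6, 0, 0, 0, 1]
  ]
}}

```text
time: 7.9
eef_pos: [0.7007, -0.0997, 0.2839]
orientation: [-0.041, 0.706, 0.041, 0.706]
wrist_force: [0.7, -0.5, -0.8]
width: 0.0911
```

```bash
python3 - <<'E'
from h import *
w=snap('wrist','w4');d=snap('side','d4')
print(robot.get_obs()['eef_pos'],robot.get_obs()['orientation'])
o=np.zeros((600,800,3),np.uint8)
o[:405,:600]=cv2.resize(w['img'][0:270,80:480],None,fx=1.5,fy=1.5,interpolation=cv2.INTER_CUBIC)
e=cv2.resize(d['img'][215:280,225:360],None,fx=3,fy=3,interpolation=cv2.INTER_CUBIC);o[405:600,:405]=e
cv2.imwrite('pics/z4.png',o[:,:,::-1])
E
```

```text
[ 0.69944017 -0.09990512  0.28343875] [-0.04103692  0.70651442  0.04128884  0.70530035]
```

View pics/z4.png

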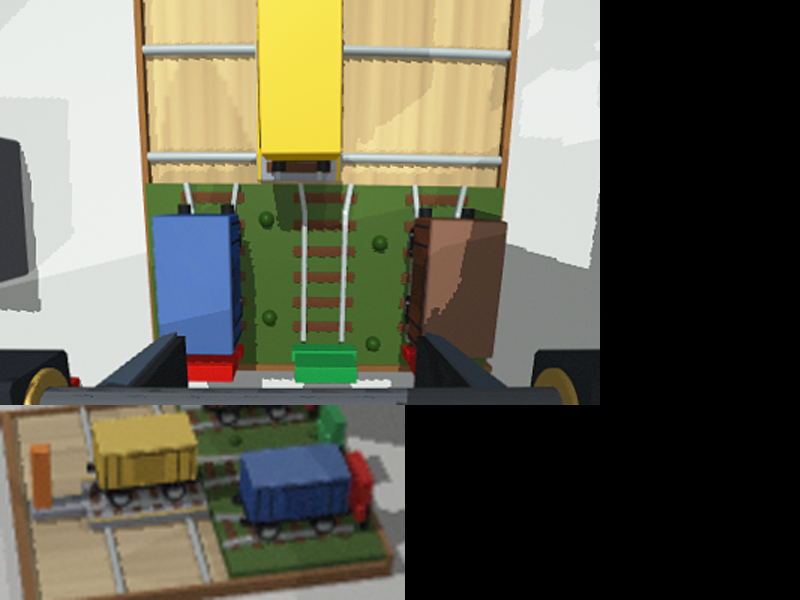

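Van stands square on the deck; green siding rails at x≈304/345 (1.5× view), stop face at (325,347).

```bash
python3 - <<'E'
from h import *
c=load('w4'); a=.1146
u=np.array([np.cos(a),np.sin(a)]);v=np.array([-u[1],u[0]])
def L(n,pts,z):
    P=px2w(c,np.array(pts,float)/1.5+[80,0],z)[:,:2]; print(n,(P@u).round(4),(P@v).round(4),'mid',((P@v)[0::2]+(P@v)[1::2])/2)
L('siding',[(304,225),(346,225),(304,335),(343,335)],.036)
L('siding r',[(210,186),(236,186)],.036)
L('deck',[(259,180),(344,180)],.03)
L('roof',[(258,5),(343,5),(258,150),(342,150)],.116)
L('buf',[(271,162),(329,162)],.066)
L('stop top',[(292,346),(356,346)],.1045)
L('stop top back',[(292,356),(356,356)],.1045)
L('board edge',[(149,185),(503,187)],.03)
img=c['img']
for r in (160,190,215): print(r,[i for i in range(270,320) if img[r,i].min()>165])
for r in (20,80): 
    y=[i for i in range(230,330) if img[r,i,0]-img[r,i,2].astype(int)>150]; print(r,y[0],y[-1])
E
```

```text
siding [0.6388 0.6386 0.7405 0.7404] [-0.1768 -0.1395 -0.1763 -0.1397] mid [-0.15814791 -0.15799725]
siding r [0.6051 0.6052] [-0.259  -0.2362] mid [-0.24759381]
deck [0.5999 0.5997] [-0.2166 -0.1416] mid [-0.17909965]
roof [0.4914 0.4912 0.5834 0.5833] [-0.2082 -0.1525 -0.2094 -0.1515] mid [-0.18038228 -0.1804735 ]
buf [0.5875 0.5873] [-0.2036 -0.1573] mid [-0.18045991]
stop top [0.7289 0.7288] [-0.1864 -0.136 ] mid [-0.16121548]
stop top back [0.7372 0.7371] [-0.1864 -0.1358] mid [-0.16108403]
board edge [0.6037 0.604 ] [-0.3147  0.0013] mid [-0.15666639]
160 [282, 283, 309, 310]
190 [282, 283, 308, 309]
215 [282, 283, 307, 308]
20 252 307
80 251 306
```

Call:
{"name": "step_arm", "arguments": {
  "commands": [
    [0, 0, -1, 0, 0, 0, 0.5],
    [0, 0, -2.5, 0, 0, 0, 0.5],
    [0, 0, -4.1, 0, 0, 0, 0.5],
    [0, 0, -5.7, 0, 0, 0, 0.5],
    [0, 0, -7.3, 0, 0, 0, 0.5],
    [0, 0, -8.8, 0, 0, 0, 0.5],
    [1, 0, -9.8, 0, 0, 0, 0.5],
    [2.2, 0, -10.4, 0, 0, 0, 0.5],
    [3.6, 0, -10.4, 0, 0, 0, 0.5],
    [5, 0, -10.4, 0, 0, 0, 0.5],
    [6.3, 0, -10.4, 0, 0, 0, 0.5],
    [7.2, 0, -10.4, 0, 0, 0, 0.5],
    [7.95, 0, -10.4, 0, 0, 0, 0.5],
    [7.95, 0, -10.4, 0, 0, 0, 0.5],
    [7.95, 0, -10.4, 0, 0, 0, 0.5]
  ],
  "newtons": 20
}}

```text
time: 9.25
eef_pos: [0.441, -0.1299, 0.0853]
orientation: [-0.041, 0.707, 0.041, 0.705]
wrist_force: [-0.3, 0.3, -0.2]
width: 0.0452
```

Call:
{"name": "step_arm", "arguments": {
  "commands": [
    [0, 0, 0, 0, 0, 0, 0.3],
    [0, 0, 0, 0, 0, 0, 0.2],
    [0, 0, 0, 0, 0, 0, 0.1],
    [0, 0, 0, 0, 0, 0, 0.1],
    [0, 0, 0, 0, 0, 0, 0.1],
    [0, 0, 0, 0, 0, 0, 0.1],
    [0, 0, 0, 0, 0, 0, 0.1]
  ],
  "newtons": 20
}}

```text
time: 9.83
eef_pos: [0.4426, -0.1303, 0.0862]
orientation: [-0.041, 0.706, 0.041, 0.706]
wrist_force: [-2.4, 0.0, 9.6]
width: 0.014
```

Call:
{"name": "step_arm", "arguments": {
  "commands": [
    [0, 0.08, 0, 0, 0, 0, 0.1],
    [0, 0.2, 0, 0, 0, 0, 0.1],
    [0, 0.32, 0, 0, 0, 0, 0.1],
    [0, 0.44, 0, 0, 0, 0, 0.1],
    [0, 0.56, 0, 0, 0, 0, 0.1],
    [0, 0.68, 0, 0, 0, 0, 0.1],
    [0, 0.79, 0, 0, 0, 0, 0.1],
    [0, 0.86, 0, 0, 0, 0, 0.1],
    [0, 0.87, 0, 0, 0, 0, 0.1],
    [0, 0.87, 0, 0, 0, 0, 0.1],
    [0, 0.87, 0, 0, 0, 0, 0.1]
  ]
}}

```text
time: 10.75
eef_pos: [0.4403, -0.1086, 0.0862]
orientation: [-0.041, 0.706, 0.041, 0.706]
wrist_force: [-1.2, 0.7, 7.9]
width: 0.0139
```

Call:
{"name": "step_arm", "arguments": {
  "commands": [
    [0, 0, 0, 0, 0, 0, 0.2],
    [0, 0, 0, 0, 0, 0, 0.3],
    [0, 0, 0, 0, 0, 0, 0.3],
    [-1, 0, 0, 0, 0, 0, 0.3],
    [-2.3, 0, 0, 0, 0, 0, 0.3],
    [-3.8, 0, 0, 0, 0, 0, 0.3],
    [-5.4, 0, 0.5, 0, 0, 0, 0.3],
    [-6.8, 0, 1.5, 0, 0, 0, 0.3],
    [-7.9, 0, 2.8, 0, 0, 0, 0.3],
    [-7.9, 0, 4.3, 0, 0, 0, 0.3],
    [-7.9, 0, 5.9, 0, 0, 0, 0.3],
    [-7.9, 0, 7.4, 0, 0, 0, 0.3],
    [-7.9, 0, 8.8, 0, 0, 0, 0.3],
    [-7.9, 0, 9.8, 0, 0, 0, 0.3],
    [-7.9, 0, 10.3, 0, 0, 0, 0.3],
    [-7.9, 0, 10.3, 0, 0, 0, 0.3],
    [-7.9, 0, 10.3, 0, 0, 0, 0.3]
  ]
}}

```text
time: 12.17
eef_pos: [0.6952, -0.0785, 0.2825]
orientation: [-0.041, 0.706, 0.041, 0.705]
wrist_force: [-0.2, 0.9, -0.4]
width: 0.0274
```

```bash
python3 - <<'E'
from h import *
w=snap('wrist','w5')
print(robot.get_obs()['eef_pos'],robot.get_obs()['orientation'])
cv2.imwrite('pics/z5.png',cv2.resize(w['img'][0:240,190:390],None,fx=2.5,fy=2.5,interpolation=cv2.INTER_CUBIC)[:,:,::-1])
E
```

```text
[ 0.69471882 -0.07860324  0.28269578] [-0.04113758  0.70627119  0.04124158  0.70554081]
```

View pics/z5.png

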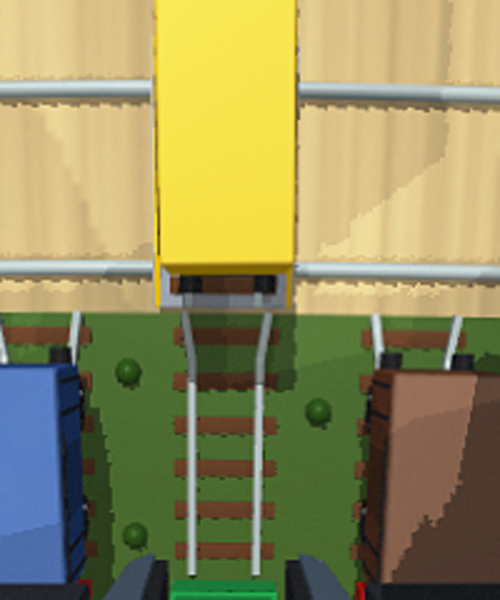

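Call:
{"name": "step_arm", "arguments": {
  "commands": [
    [0, 0, -1, 0, 0, 0, 0],
    [0, 0, -2.5, 0, 0, 0, 0],
    [0, 0, -4.1, 0, 0, 0, 0],
    [0, 0, -5.7, 0, 0, 0, 0],
    [0, 0, -7.2, 0, 0, 0, 0],
    [0, 0, -8.4, 0, 0, 0, 0],
    [0, 0, -8.96, 0, 0, 0, 0],
    [0.5, 0, -8.96, 0, 0, 0, 0],
    [1.7, 0, -8.96, 0, 0, 0, 0],
    [3, 0, -8.96, 0, 0, 0, 0],
    [4.2, 0, -8.96, 0, 0, 0, 0],
    [5.2, 0, -8.96, 0, 0, 0, 0],
    [5.6, 0, -8.96, 0, 0, 0, 0],
    [5.6, 0, -8.96, 0, 0, 0, 0],
    [5.6, 0, -8.96, 0, 0, 0, 0]
  ]
}}

```text
time: 13.47
eef_pos: [0.4733, -0.1048, 0.1438]
orientation: [-0.041, 0.706, 0.041, 0.706]
wrist_force: [0.6, 1.5, 0.4]
width: 0.0005
```

```bash
python3 - <<'E'
from h import *
w=snap('wrist','w6');d=snap('side','d6')
o=robot.get_obs();u=np.array([np.cos(.1146),np.sin(.1146)]);print(o['eef_pos'],o['eef_pos'][:2]@u,o['width'])
cv2.imwrite('pics/z6.png',cv2.resize(d['img'][195:285,220:360],None,fx=5,fy=5,interpolation=cv2.INTER_CUBIC)[:,:,::-1])
E
```

```text
[ 0.47400987 -0.10491131  0.1447761 ] 0.4589041157912697 0.0005742800537506709
```

View pics/z6.png

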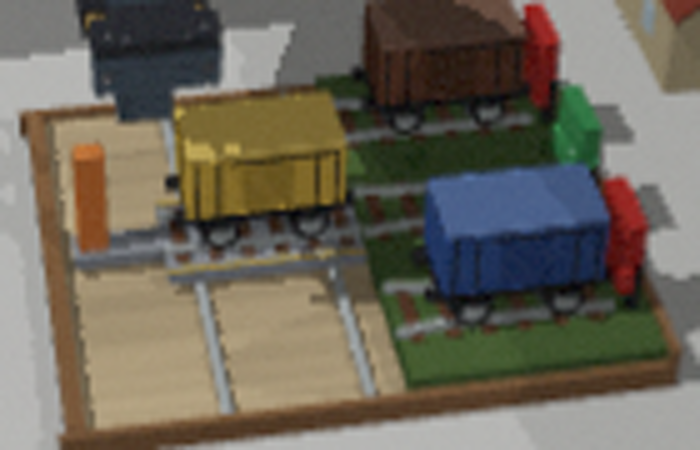

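Call:
{"name": "step_arm", "arguments": {
  "commands": [
    [0.3, 0, -0.1, 0, 0, 0, 0],
    [0.8, 0, -0.1, 0, 0, 0, 0],
    [1.3, 0, -0.1, 0, 0, 0, 0],
    [1.8, 0, -0.1, 0, 0, 0, 0],
    [2.1, 0, -0.1, 0, 0, 0, 0],
    [2.1, 0, -0.1, 0, 0, 0, 0],
    [2.1, 0, -0.1, 0, 0, 0, 0]
  ]
}}

```text
time: 14.15
eef_pos: [0.4706, -0.105, 0.0909]
orientation: [-0.041, 0.706, 0.041, 0.706]
wrist_force: [0.4, -0.4, 0.5]
width: 0.0005
```

Call:
{"name": "step_arm", "arguments": {
  "commands": [
    [0, 0, 0.1, 0, 0, 0, 0],
    [0, 0, 0.25, 0, 0, 0, 0],
    [0, 0, 0.4, 0, 0, 0, 0],
    [0, 0, 0.6, 0, 0, 0, 0],
    [0, 0, 0.8, 0, 0, 0, 0],
    [0, 0, 1, 0, 0, 0, 0],
    [0, 0, 1.2, 0, 0, 0, 0],
    [0, 0, 1.4, 0, 0, 0, 0],
    [0, 0, 1.6, 0, 0, 0, 0],
    [0, 0, 1.8, 0, 0, 0, 0],
    [0, 0, 2, 0, 0, 0, 0],
    [0, 0, 2.2, 0, 0, 0, 0],
    [0, 0, 2.4, 0, 0, 0, 0],
    [0, 0, 2.6, 0, 0, 0, 0],
    [0, 0, 2.8, 0, 0, 0, 0],
    [0, 0, 3, 0, 0, 0, 0],
    [0, 0, 3.2, 0, 0, 0, 0],
    [0, 0, 3.4, 0, 0, 0, 0],
    [0, 0, 3.6, 0, 0, 0, 0],
    [0, 0, 3.8, 0, 0, 0, 0]
  ]
}}

```text
time: 15.82
eef_pos: [0.5654, -0.0938, 0.0907]
orientation: [-0.041, 0.706, 0.041, 0.706]
wrist_force: [-0.4, 0.7, -0.7]
width: 0.0006
```

Call:
{"name": "step_arm", "arguments": {
  "commands": [
    [0, 0, 0.2, 0, 0, 0, 0],
    [0, 0, 0.4, 0, 0, 0, 0],
    [0, 0, 0.6, 0, 0, 0, 0],
    [0, 0, 0.75, 0, 0, 0, 0],
    [0, 0, 0.9, 0, 0, 0, 0],
    [0, 0, 1.05, 0, 0, 0, 0],
    [0, 0, 1.2, 0, 0, 0, 0],
    [0, 0, 1.3, 0, 0, 0, 0],
    [0, 0, 1.4, 0, 0, 0, 0],
    [0, 0, 1.5, 0, 0, 0, 0],
    [0, 0, 1.6, 0, 0, 0, 0],
    [0, 0, 1.65, 0, 0, 0, 0],
    [0, 0, 1.65, 0, 0, 0, 0]
  ]
}}

```text
time: 16.9
eef_pos: [0.6062, -0.0891, 0.0907]
orientation: [-0.041, 0.706, 0.041, 0.706]
wrist_force: [-0.1, 0.1, 0.9]
width: 0.0005
```

```bash
python3 - <<'E'
from h import *
d=snap('side','d7');s=snap('scene','s7')
o=robot.get_obs();u=np.array([np.cos(.1146),np.sin(.1146)]);print(o['eef_pos'],o['eef_pos'][:2]@u,o['wrist_force'])
E
```

```text
[ 0.60594153 -0.08912282  0.09071017] 0.5917757833860309 [ 0.22200506  0.51256765 -0.37249173]
```

Call:
{"name": "step_arm", "arguments": {
  "commands": [
    [0, 0, 0.07, 0, 0, 0, 0],
    [0, 0, 0.14, 0, 0, 0, 0],
    [0, 0, 0.21, 0, 0, 0, 0],
    [0, 0, 0.28, 0, 0, 0, 0],
    [0, 0, 0.35, 0, 0, 0, 0]
  ]
}}

```text
time: 17.42
eef_pos: [0.6147, -0.088, 0.0906]
orientation: [-0.041, 0.706, 0.041, 0.706]
wrist_force: [-1.5, 1.1, 0.6]
width: 0.0005
```

```bash
python3 - <<'E'
from h import *
d=snap('side','d8')
c=load('d6')
o=robot.get_obs();u=np.array([np.cos(.1146),np.sin(.1146)]);v=np.array([-u[1],u[0]]);print(o['eef_pos'],o['eef_pos'][:2]@u,o['wrist_force'])
# visible roof ends of yellow van in side picture: yellow extents along centre ridge
for f in ('d6','d8'):
    c=load(f);hsv=cv2.cvtColor(c['img'],cv2.COLOR_RGB2HSV)
    m=cv2.inRange(hsv,(20,110,50),(30,255,255));n,l,st,ce=cv2.connectedComponentsWithStats(m[195:285,220:360])
    print(f,sorted(st[1:].tolist(),key=lambda r:-r[4])[:3])
    g=cv2.inRange(hsv,(60,120,60),(85,255,255));n,l,st,ce=cv2.connectedComponentsWithStats(g[195:285,220:360])
    print(sorted(st[1:].tolist(),key=lambda r:-r[4])[:2])
cv2.imwrite('pics/z8.png',cv2.resize(load('d8')['img'][195:285,220:360],None,fx=5,fy=5,interpolation=cv2.INTER_CUBIC)[:,:,::-1])
E
```

```text
[ 0.61504593 -0.08805061  0.09071534] 0.6009430704288146 [ 0.08571099  0.22250967 -0.007476  ]
d6 [[32, 18, 38, 26, 758], [40, 53, 5, 1, 5], [17, 3, 2, 3, 4]]
[[110, 18, 10, 16, 105]]
d8 [[76, 13, 34, 26, 480], [68, 50, 5, 1, 5], [64, 37, 4, 1, 4]]
[[111, 18, 9, 16, 94]]
```

Call:
{"name": "step_arm", "arguments": {
  "commands": [
    [0, 0, 0.06, 0, 0, 0, 0],
    [0, 0, 0.12, 0, 0, 0, 0],
    [0, 0, 0.18, 0, 0, 0, 0],
    [0, 0, 0.18, 0, 0, 0, 0]
  ]
}}

```text
time: 17.8
eef_pos: [0.6194, -0.0875, 0.0907]
orientation: [-0.041, 0.706, 0.041, 0.706]
wrist_force: [-0.2, -0.3, 0.4]
width: 0.0002
```

Call:
{"name": "step_arm", "arguments": {
  "commands": [
    [0, 0, 0.06, 0, 0, 0, 0],
    [0, 0, 0.12, 0, 0, 0, 0],
    [0, 0, 0.12, 0, 0, 0, 0]
  ]
}}

```text
time: 18.05
eef_pos: [0.6223, -0.0872, 0.0907]
orientation: [-0.041, 0.706, 0.041, 0.706]
wrist_force: [-0.5, -0.4, 0.0]
width: 0.0004
```

Call:
{"name": "step_arm", "arguments": {
  "commands": [
    [0, 0, 0.06, 0, 0, 0, 0],
    [0, 0, 0.12, 0, 0, 0, 0],
    [0, 0, 0.16, 0, 0, 0, 0]
  ]
}}

```text
time: 18.3
eef_pos: [0.6262, -0.0868, 0.0907]
orientation: [-0.041, 0.706, 0.041, 0.706]
wrist_force: [-1.3, -0.3, 0.5]
width: 0.0005
```

```bash
python3 - <<'E'
from h import *
d=snap('side','d9');s=snap('scene','s9')
o=robot.get_obs();u=np.array([np.cos(.1146),np.sin(.1146)]);print(o['eef_pos'][:2]@u,o['wrist_force'])
O=np.zeros((600,800,3),np.uint8)
O[:300,:500]=cv2.resize(d['img'][205:265,260:360],None,fx=5,fy=5,interpolation=cv2.INTER_CUBIC)
O[300:600,:500]=cv2.resize(s['img'][225:285,215:315],None,fx=5,fy=5,interpolation=cv2.INTER_CUBIC)
cv2.imwrite('pics/z9.png',O[:,:,::-1])
for f in ('d8','d9'):
    hsv=cv2.cvtColor(load(f)['img'],cv2.COLOR_RGB2HSV)
    m=cv2.inRange(hsv,(20,110,50),(30,255,255));n,l,st,ce=cv2.connectedComponentsWithStats(m[195:285,220:360])
    print(f,sorted(st[1:].tolist(),key=lambda r:-r[4])[:1])
E
```

```text
0.6121778025603978 [-0.74951297  0.03108641  0.53691719]
d8 [[76, 13, 34, 26, 480]]
d9 [[80, 13, 33, 26, 462]]
```

Call:
{"name": "step_arm", "arguments": {
  "commands": [
    [0, 0, 0.06, 0, 0, 0, 0],
    [0, 0, 0.12, 0, 0, 0, 0],
    [0, 0, 0.16, 0, 0, 0, 0]
  ]
}}

```text
time: 18.65
eef_pos: [0.6278, -0.0861, 0.0902]
orientation: [-0.041, 0.708, 0.042, 0.704]
wrist_force: [-21.4, 0.3, 14.1]
width: 0.0002
```

Call:
{"name": "step_arm", "arguments": {
  "commands": [
    [0, 0, 0.06, 0, 0, 0, 0],
    [0, 0, 0.12, 0, 0, 0, 0],
    [0, 0, 0.16, 0, 0, 0, 0]
  ]
}}

```text
time: 18.9
eef_pos: [0.6279, -0.0855, 0.0898]
orientation: [-0.041, 0.711, 0.042, 0.701]
wrist_force: [-51.7, -3.1, 38.6]
width: 0.0008
```

Call:
{"name": "step_arm", "arguments": {
  "commands": [
    [0, 0, -0.15, 0, 0, 0, 0],
    [0, 0, -0.35, 0, 0, 0, 0],
    [0, 0, -0.7, 0, 0, 0, 0],
    [0, 0, -1.4, 0, 0, 0, 0],
    [-0.5, 0, -2.2, 0, 0, 0, 0],
    [-2, 0, -2.6, 0, 0, 0, 0],
    [-3.6, 0, -2.6, 0, 0, 0, 0],
    [-5, 0, -1.5, 0, 0, 0, 0],
    [-6.5, 0, 0, 0, 0, 0, 0],
    [-7.7, 0, 1.2, 0, 0, 0, 0],
    [-7.7, 0, 2.5, 0, 0, 0, 0],
    [-7.7, 0, 2.8, 0, 0, 0, 0],
    [-7.7, 0, 2.8, 0, 0, 0, 0],
    [-7.7, 0, 2.8, 0, 0, 0, 0]
  ]
}}

```text
time: 20.07
eef_pos: [0.7029, -0.0776, 0.2822]
orientation: [-0.041, 0.706, 0.041, 0.706]
wrist_force: [-0.3, 0.1, -0.2]
width: 0.0005
```

```bash
python3 - <<'E'
from h import *
d=snap('side','dA');s=snap('scene','sA');w=snap('wrist','wA')
o=robot.get_obs();u=np.array([np.cos(.1146),np.sin(.1146)]);print(o['eef_pos'],o['eef_pos'][:2]@u,o['wrist_force'])
O=np.zeros((600,800,3),np.uint8)
O[:300,:400]=cv2.resize(d['img'][200:275,245:345],None,fx=4,fy=4,interpolation=cv2.INTER_CUBIC)
O[:300,400:800]=cv2.resize(s['img'][215:290,210:310],None,fx=4,fy=4,interpolation=cv2.INTER_CUBIC)
O[300:600,:500]=cv2.resize(w['img'][0:240,80:480],None,fx=1.25,fy=1.25,interpolation=cv2.INTER_CUBIC)
cv2.imwrite('pics/zA.png',O[:,:,::-1])
E
```

```text
[ 0.70212469 -0.07778691  0.28240898] 0.6886242957694947 [-0.31650125 -0.76627085 -0.32684414]
```

View pics/zA.png

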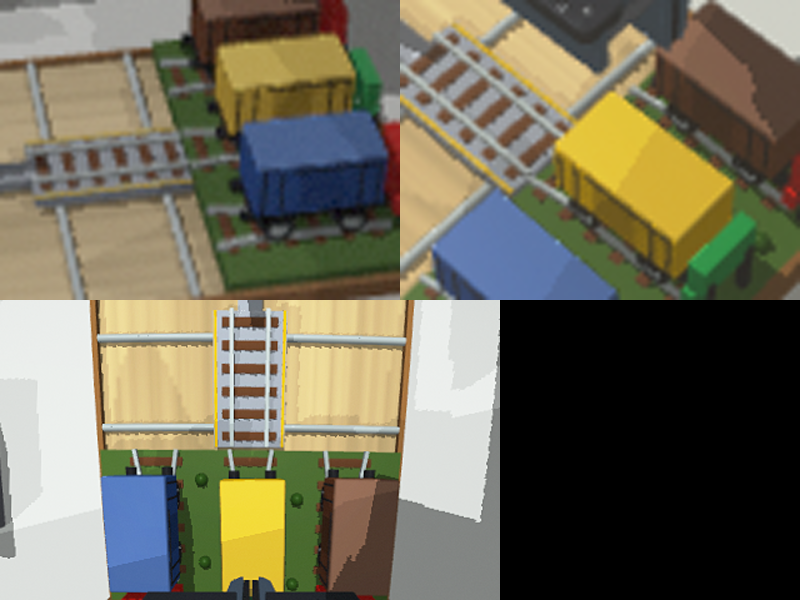

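```bash
python3 - <<'E'
from h import *
c=load('wA');a=.1146
u=np.array([np.cos(a),np.sin(a)]);v=np.array([-u[1],u[0]])
def L(n,pts,z):
    P=px2w(c,(np.array(pts,float)-[0,300])/1.25+[80,0],z)[:,:2]; print(n,(P@u).round(4),(P@v).round(4),(P@v).mean().round(4))
L('blue roof',[(103,477),(165,476)],.117);L('yel',[(220,480),(284,480)],.117);L('brown',[(334,480),(395,480)],.117)
L('yel far',[(220,570),(285,570)],.117)
L('deck edges',[(215,445),(285,445)],.03);L('deck rails',[(232,440),(270,440)],.036);L('siding',[(229,452),(273,452)],.036)
L('deck rails far',[(231,315),(268,315)],.036)
r=120; img=c['img'].astype(int)
print('deck rail px',[i for i in range(255,305) if img[60,i].min()>200],'flare px',[i for i in range(250,310) if img[123,i].min()>170])
o=robot.get_obs()
# stop/back consistency: push contact TCP along .6135, finger half-width .016 -> body back
E
```

```text
blue roof [0.629  0.6285] [-0.2837 -0.2305] -0.2571
yel [0.6319 0.6318] [-0.184  -0.1299] -0.1569
brown [0.6315 0.631 ] [-0.0874 -0.035 ] -0.0612
yel far [0.7107 0.7106] [-0.1853 -0.1272] -0.1562
deck edges [0.5984 0.5983] [-0.1955 -0.1219] -0.1587
deck rails [0.5938 0.5937] [-0.1773 -0.138 ] -0.1576
siding [0.6058 0.6057] [-0.1805 -0.1347] -0.1576
deck rails far [0.4748 0.4747] [-0.1775 -0.1413] -0.1594
deck rail px [264, 265, 266, 293, 294] flare px [263, 264, 296, 297]
```

```bash
python3 -c "
from cell import robot
print(robot.hand_in())"
```

```text
the job is handed in; nothing more can be done
None
```

The yellow van is on the middle siding against the green buffer stop, with the traverser lined up behind it, and the job is handed in. It took about 20 s of the 69 s allowed. I stood the van on the traverser, slid the traverser about 22 mm by its handle, and pushed the van along the rails with closed fingers. I then withdrew clear of everything.

**Last checks**
- **Alignment:** the deck and siding centre lines agreed to within about 2 mm, and the van was about 1 mm off the line.
- **At the stop:** the van's back end was level with the brown van's and about 3 mm ahead of the blue van's. Contact with the stop was clear from the force. Any rebound measures at most about 2.5 mm.
- **Rest of the scene:** both parked vans looked undisturbed. The arm and gripper were clear, with no force on the wrist.

**What went wrong or disagreed**
- **Overpush:** I sent one push step too many after the van reached the stop, so the fingers pressed with about 50 N along the track (about 65 N in all). That is under the 120 N wrist limit. I don't expect it to count against the 40 N limit, which covers the arm and gripper body. The pictures show no harm.
- **Stop position:** my camera estimate put the stop's face about 9 to 12 mm nearer than where contact came. I relied on the contact force.

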